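# Zero the docked analyser with the stylus, then trigger a reading

## Task

Zero the docked analyser: take the stylus from its stand, push the recessed red button fully down with the stylus tip, hold it a moment and let it spring back, then hang the stylus back in the fork of its stand. After that, squeeze the orange trigger fully against the grip for a moment to take a reading, and let go of it. Leave the bottle, the flask and the vial box where they stand.

Things in the scene. Friction and masses are not known exactly. Their poses are not given: they have to be found in the camera images.
- stylus: Loose round stylus, 160 mm, 60 g, hanging tip down in the fork. Origin at the tip's lower end, z up its axis. From the tip: steel rod 7 mm diameter (0-50 mm), white neck 12 mm diameter (to 75 mm), green collar 38 mm diameter (75-81 mm), white handle 20 mm diameter (81-160 mm) with a green band on top. Hung, the tip is 25 mm above the bench
- stylus_collar (a point): Point on the stylus axis at the underside of the green collar, 75 mm above the tip
- stand: Fixed stylus stand; origin under the centre of its grey base (120 x 100 x 12 mm). An aluminium post at x = +35 mm carries a white fork, the stand's highest part: upper face 100 mm above the bench, 10 mm thick, two prongs along x, each 18 mm wide, with a 20 mm slot between them, open at x = -51 mm and closed at x = +10 mm
- fork_mid (a point): Point in the slot midway between the prongs at the level of the fork's upper face (20 mm to -x of the stand's origin, 100 mm up); the stylus starts hung here
- analyser: Fixed pistol-shaped analyser on its side in a black cradle; origin under the cradle's centre. White barrel along y (75 x 200 mm), upper face 95 mm above the bench, dark nose at +y, display at y = +45 mm, recessed red button at (0, -45 mm). Blue grip level to -x (x -38 to -160 mm), 32 mm wide, 36 mm high, about y = -60, z = 67.5 mm; orange trigger on its +y side
- recess_mouth (a point): Centre of the mouth of the round recess (18 mm diameter, with a dark square frame) in the barrel's upper face, 95 mm above the bench; the red button (15 mm diameter) lies in it, its top 8 mm below the mouth at rest
- button_top (a point): Centre of the top of the red button; moves down with it
- zero_button (a joint): Travel of the red button, m: 0 at rest, 0.006 fully down; springs back. Needs 2.4 N to start and 4.8 N to be fully down
- trigger (a joint): Angle of the orange trigger, rad: 0 at rest, 0.22 fully squeezed against the grip; springs back. Takes about 3 N to start and 6 N to be fully squeezed, at the pad
- trigger_pad (a point): Middle of the orange trigger (10 mm thick, 26 mm high) where a finger squeezes it, 55 mm from its hinge, which is an upright axis near the barrel. At rest its outer face is 56 mm from the far face of the grip, fully squeezed 43 mm
- grip_mid (a point): Point in the middle of the blue grip's section, level with the trigger pad: 98 mm to -x and 60 mm to -y of the analyser's origin, 67.5 mm above the bench
- reagent_bottle: Bystander: amber bottle, 64 mm diameter, 150 mm high, origin under its centre
- flask: Bystander: conical glass flask, 82 mm diameter, 130 mm high, origin under its centre
- vial_box: Bystander: white box 120 x 80 x 45 mm with six blue vial caps, 61 mm high in all, origin under its centre
Not all that is in view belongs to the job. Leave any black look-alike of the stylus alone.

How it is judged:
By the outcome, as a careful person would: the job done as asked, in the order asked, and still so for the second after the job is handed in, with the robot touching nothing.
It also fails if it takes over 62 s, if anything falls off the work surface, if the arm or the gripper's body presses on something with over 40 N, if the wrist force passes 120 N, or if a joint passes its speed limit or range.

## Robot

A 6-joint arm with a two-finger parallel gripper is mounted at the origin on the work surface. World frame = base frame: x ahead of the robot, y to its left, z up, the work surface at z = 0. Lengths are in mm, angles in degrees, forces in N, time in s.
With the tool pointing down it reaches from about 350 to 850 mm from the base axis. Payload 8.1 kg.
Tool frame: the origin (TCP) lies at the very end of the fingers, on their centre line; the grasp point (between the pads) lies 19 mm behind it; z points along the fingers, y is the line along which they close (so a half turn about z gives the same grasp; the last joint's range is limited). The gripper opens to 85 mm and grips with 20 to 120 N. Pads are 22 mm wide; open, the fingers measure 114 mm over their backs; the gripper's body (76 mm by 85 mm) begins 54 mm behind the grasp point. The pads swing forward as they close: fully open they stand 13 mm farther back than shut.
Start: joints at [-73.992, 7.471, 85.268, -0, 87.261, -4.893], TCP at [214.078, -560.514, 231.292] pointing down, gripper open.
Joint ranges: [-169.43, 169.43], [-51.17, 129.36], [1.28, 143.12], [-76.62, 256.62], [0, 156.53], [-152.29, 152.29]. Speed limits (degrees/s): [136.94, 136.94, 159.86, 180, 180, 180].

## Interface

Orientations are given as [roll, pitch, yaw] about the fixed x, y, z axes, in that order (R = Rz(yaw) Ry(pitch) Rx(roll)).
In Python, from bench import sense, eyes, job, models gives the robot as it stands. The module is installed in compiled form; this text tells all that it offers.
- The arm moves only by the tool apply_moves, never from a script. Its argument "rows" is a list of rows, each a list of 6 numbers: the shift along the tool's x, y, z in mm, then the turn, a rotation vector about the tool's x, y, z in rad. In form: [[dx, dy, dz, rx, ry, rz], ...]. A call has exactly 5 rows; each row shifts and turns the commanded pose from where the row before left it, along the tool's axes as they then stand; what a row does not reach is not made up. A row lasts 1/8 s, in which the tool goes at most 62.5 mm and 10.7 degrees, less where a joint would pass 70% of its speed; a pose out of reach is approached as far as the arm can. A call is refused whole if a number of a shift passes 62.5 or a number of a turn 0.188, either way. A call with a gripper value outside its range is refused whole. "fingers" is the finger opening in mm, from 0 to 85.4, set as the call begins (left out, the last holds). The fingers move at their own pace and stop on an object; "grip_force" is the grip in N (left out, the last holds). Time passes only in rows, so rows that do not move let the fingers close, or fill a call up. It gives the time, the measured TCP pose, the force, the opening and the grip force at its end, in the units of the state.
- sense(): the state, without advancing time (a new reading comes with each control period).
- eyes.snapshot(name): name is "side" or "top" or "wrist"; returns (picture, depth): 480x640x3 uint8, red, green, blue; 480x640 float32, mm along the optical axis (not along the pixel's ray), 0 where there is no reading.
- eyes.get_calibration(name): a dict with "intrinsics" (3x3 intrinsics, pixels), "R" (3x3) and "t" (3): a world point X has camera coordinates R X + t; the wrist camera has in their place "mount" (4x4, takes a point from camera to tool coordinates, whose origin is the TCP and whose axes are the flange's). Camera axes: x right, y down, z forward; pixel columns grow to the right and rows downward; lengths in mm; the calibration is good to about 2 mm. A picture is of the moment at which its call begins: read the wrist's pose just before it. get_calibration takes no time and is no camera call.
- job.hand_in(): hands the job in; it is judged then, once.
Trained networks look in the newest picture that a camera, given by its name, has taken for a name from the list of things; names that differ only in an ending like _2 or _b are one class to them, and where a whole thing is asked for, a point or a joint stands for the part that bears it (a point fixed in the world has none). Each returns a list of dicts, best first, with "confidence" (0 to 1); they miss things now and then, are a little off and sometimes report something else, mostly with a low value. They report only what shows in the picture. A call takes as long as a camera call. They do not tell look-alikes from the thing itself.
- models.boxes_of(name, camera): "xyz" ([x, y, z] in mm, in world coordinates, good to about 4 mm: the middle of the surface that is visible of it).
- models.cut_out(name, camera): "pixels" (480x640 bool, what is visible of it).
- models.place_of(name, camera): "xyz" ([x, y, z] in mm, in world coordinates, good to about 4 mm: a listed point, or the origin of a listed thing).
The state is a dict: "time": time; "joint_pos": joint angles; "qd": joint speeds; "joint_efforts": joint torques, N m; "tool_pos": TCP position; "tcp_rot": TCP orientation; "ft_force": force on the tool from outside, world axes, zero at the start; "wrist_torque": the same for the moment, N m; "finger_gap": finger opening in mm; "grip_force": force on a finger pad.
Only numpy, scipy, OpenCV 4.12 (cv2) and the standard library are available. Lean on these libraries where they do the work, as an engineer would, in place of code of your own. Each camera call takes 0.05 s, during which the arm holds its last target. There are 200 camera calls.

## Working session

There is one attempt and no reset: what is moved stays moved. The work goes in short steps, Python scripts to look and compute and a tool call to move; the robot and the scene stay as the last step left them, time stands still between calls to the robot, and variables do not carry over. Pictures are saved under pics/ and viewed, at most 11 in all, crops included, and the job is handed in when it is done.

Besides the shell and the picture viewer there is one more tool, called in YAML: its name, and indented under it one key for each argument. apply_moves: Moves the arm, as the interface text tells. Its arguments: {"type":"object","properties":{"rows":{"type":"array"},"fingers":{"type":"number"},"grip_force":{"type":"number"}},"required":["rows"]}

```bash
mkdir -p pics; cat > h.py <<'E'
import numpy as np, cv2
from bench import sense, eyes, job, models
def save(n,p): cv2.imwrite('pics/'+n+'.png',p[:,:,::-1])
def px(cam,X):
    c=eyes.get_calibration(cam);q=c['R']@np.array(X,float)+np.array(c['t']).ravel();u=c['intrinsics']@q;return (u[:2]/u[2]).round()
E
python3 - <<'E'
from h import *
s=sense();print(s['time'],s['tool_pos'],s['tcp_rot'],s['ft_force'],s['finger_gap'])
a,_=eyes.snapshot('top');b,_=eyes.snapshot('side')
save('top',a);save('side',b)
for n in ['stylus','stylus_collar','stand','fork_mid','analyser','recess_mouth','button_top','trigger_pad','grip_mid','reagent_bottle','flask','vial_box']:
  for cam in ['top','side']:
    print(n,cam,[(np.round(d['xyz'],0).tolist(),round(d['confidence'],2),px(cam,d['xyz']).tolist()) for d in models.place_of(n,cam)[:3]])
print(sense()['time'])
E
```

```text
0.0 [ 213.93759578 -559.98212635  230.23996103] [-1.79895755e+02 -9.68839886e-03  2.09029248e+01] [ 0.02217154  0.53834035 -1.12713438] 85.50174266131161
stylus top [([642.0, -298.0, -1.0], 0.7, [408.0, 244.0]), ([464.0, -161.0, 0.0], 0.62, [362.0, 302.0]), ([628.0, 153.0, 94.0], 0.59, [255.0, 240.0])]
stylus side [([533.0, -322.0, -1.0], 0.96, [282.0, 400.0]), ([576.0, -178.0, 22.0], 0.9, [303.0, 330.0]), ([469.0, -163.0, -4.0], 0.66, [251.0, 334.0])]
stylus_collar top [([465.0, -163.0, 78.0], 0.66, [365.0, 300.0]), ([534.0, -324.0, 75.0], 0.61, [422.0, 277.0]), ([571.0, -173.0, 102.0], 0.52, [370.0, 262.0])]
stylus_collar side [([575.0, -173.0, 98.0], 0.96, [302.0, 303.0]), ([533.0, -323.0, 76.0], 0.94, [280.0, 376.0]), ([466.0, -160.0, 73.0], 0.65, [247.0, 308.0])]
stand top [([592.0, -161.0, 4.0], 0.71, [362.0, 259.0])]
stand side [([590.0, -168.0, -2.0], 0.69, [310.0, 333.0])]
fork_mid top [([636.0, 194.0, -1.0], 0.71, [244.0, 243.0]), ([577.0, -177.0, 101.0], 0.69, [371.0, 260.0]), ([592.0, -162.0, 4.0], 0.62, [363.0, 259.0])]
fork_mid side [([576.0, -176.0, 105.0], 0.55, [302.
[... 218 characters left out ...]
button_top top [([630.0, 154.0, 85.0], 0.59, [255.0, 240.0]), ([539.0, 191.0, 69.0], 0.31, [241.0, 272.0])]
button_top side []
trigger_pad top [([536.0, 192.0, 66.0], 0.66, [241.0, 273.0])]
trigger_pad side [([533.0, 189.0, 66.0], 0.47, [283.0, 203.0])]
grip_mid top [([527.0, 156.0, 69.0], 0.95, [254.0, 277.0])]
grip_mid side [([531.0, 154.0, 70.0], 0.72, [281.0, 210.0])]
reagent_bottle top [([769.0, 57.0, 3.0], 0.61, [291.0, 200.0])]
reagent_bottle side []
flask top [([613.0, -513.0, -3.0], 0.75, [479.0, 255.0])]
flask side [([609.0, 515.0, 0.0], 0.34, [310.0, 154.0])]
vial_box top [([613.0, 509.0, -3.0], 0.59, [139.0, 248.0])]
vial_box side [([610.0, 515.0, 4.0], 0.87, [310.0, 153.0])]
1.3
```

```bash
python3 -c "
import cv2,numpy as np
a=cv2.imread('pics/top.png');b=cv2.imread('pics/side.png')
cv2.imwrite('pics/both.png',cv2.resize(np.hstack([a,b]),(800,300)))"
```

```text
(no output)
```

View pics/top.png

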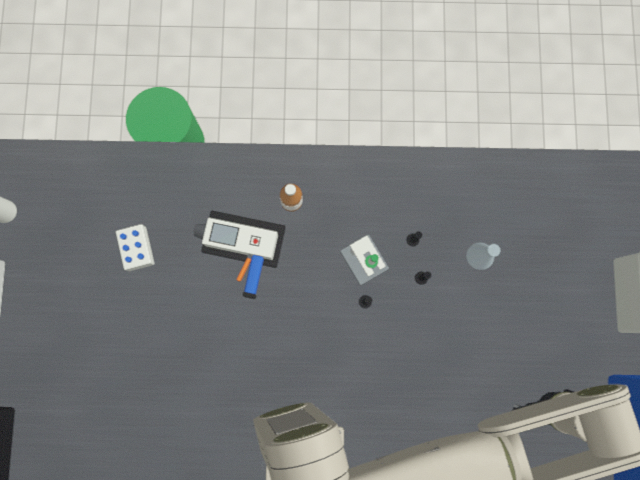

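View pics/side.png

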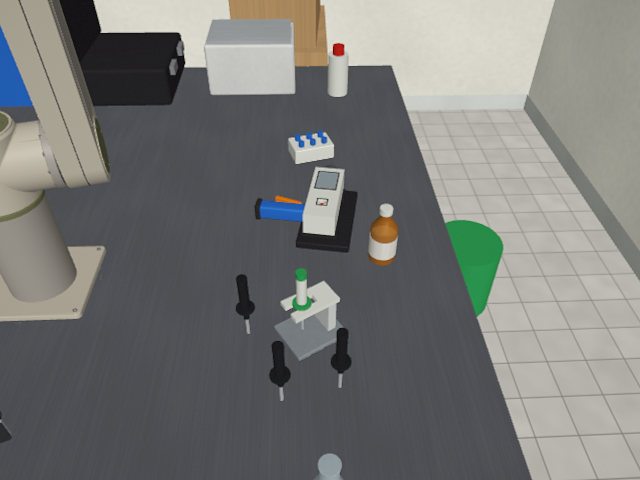

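Candidates for the stylus: the white and green one hanging in the fork at top (371,260), side (302,300), and three black look-alikes at top (414,239), (422,277) and (365,300). I choose the one in the fork with the green collar. First I move above it for the close look.

apply_moves:
  rows:
    - [47.5, -23, 0, 0, 0, 0]
    - [47.5, -23, 0, 0, 0, 0]
    - [47.5, -23, 0, 0, 0, 0]
    - [47.5, -23, 0, 0, 0, 0]
    - [47.5, -23, 0, 0, 0, 0]

```text
time: 1.92
tool_pos: [395.9, -367.1, 231.5]
tcp_rot: [180.0, -0.0, 20.9]
ft_force: [0.9, -0.2, 0.2]
finger_gap: 85.0
grip_force: 0.0
```

apply_moves:
  rows:
    - [47.5, -23, 0, 0, 0, 0]
    - [47.5, -23, 0, 0, 0, 0]
    - [47.5, -23, 0, 0, 0, 0]
    - [45, -22, 0, 0, 0, 0]
    - [45, -22, 0, 0, 0, 0]

```text
time: 2.55
tool_pos: [572.8, -178.5, 231.4]
tcp_rot: [180.0, -0.0, 20.9]
ft_force: [-0.0, 0.0, 0.2]
finger_gap: 85.5
grip_force: 0.0
```

apply_moves:
  rows:
    - [0, 0, 0, 0, 0, 0.137]
    - [0, 0, 0, 0, 0, 0.137]
    - [0, 0, 0, 0, 0, 0.137]
    - [0, 0, 0, 0, 0, 0.137]
    - [0, 0, 0, 0, 0, 0]

```text
time: 3.18
tool_pos: [571.8, -179.8, 231.3]
tcp_rot: [-180.0, 0.0, -10.4]
ft_force: [0.1, -0.1, -0.4]
finger_gap: 85.3
grip_force: 0.0
```

```bash
python3 - <<'E'
from h import *
s=sense();print(s['time'],s['tool_pos'],s['tcp_rot'],s['ft_force'],s['joint_pos'])
c=eyes.get_calibration('wrist');print(c)
a,d=eyes.snapshot('wrist');save('w1',a);np.save('w1d',d)
for n in ['stylus','stylus_collar','stand','fork_mid']:
  print(n,[(np.round(x['xyz'],1).tolist(),round(x['confidence'],2)) for x in models.place_of(n,'wrist')[:3]])
E
```

```text
3.175 [ 571.80411133 -179.81297543  231.27759874] [-1.79999851e+02  2.69036106e-03 -1.04448879e+01] [ 0.12357841 -0.06333898 -0.38911982] [-2.23563619e+01  7.38250792e+00  8.53656754e+01 -4.10454518e-04
  8.72544798e+01  7.80885457e+01]
{'intrinsics': array([[423.80606514,   0.        , 326.91088114],
       [  0.        , 423.80606514, 236.98145018],
       [  0.        ,   0.        ,   1.        ]]), 'mount': array([[-7.91967987e-04, -9.57573595e-01, -2.88187756e-01,
         7.33953583e+01],
       [ 9.99997637e-01, -1.34185664e-03,  1.71055279e-03,
        -2.62922518e-01],
       [-2.02468684e-03, -2.88185720e-01,  9.57572395e-01,
        -1.43362023e+02],
       [ 0.00000000e+00,  0.00000000e+00,  0.00000000e+00,
         1.00000000e+00]])}
stylus [([574.2, -180.9, 26.1], 0.83), ([643.1, -298.2, 1.5], 0.78), ([533.7, -319.3, -0.6], 0.65)]
stylus_collar [([537.0, -319.3, 77.0], 0.95), ([466.4, -161.0, 73.7], 0.91), ([642.8, -300.9, 73.6], 0.87)]
stand [([592.0, -164.0, -2.8], 0.97)]
fork_mid []
```

View pics/w1.png

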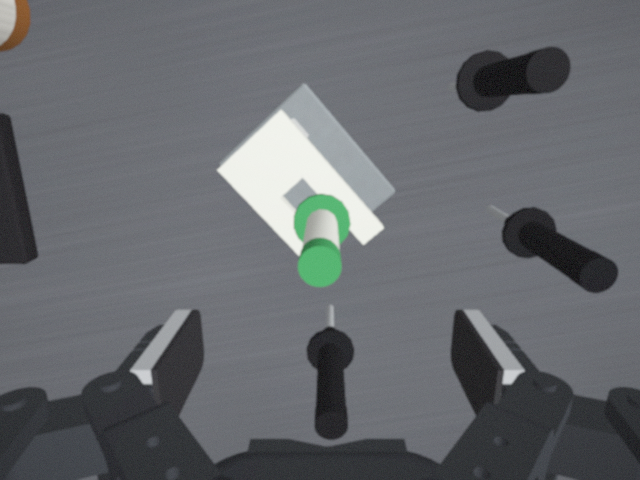

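The picture shows the green-topped stylus in the white fork: top cap at (320,263), collar at (322,222). The black ones stand apart at (540,68), (597,273) and (330,415). Next I locate the cap, collar and fork.

```bash
cat >> h.py <<'E'
from scipy.spatial.transform import Rotation as Ro
def wpix(u,v,z,s):
    c=eyes.get_calibration('wrist');M=c['mount'];R=Ro.from_euler('xyz',s['tcp_rot'],degrees=True).as_matrix()
    r=R@M[:3,:3]@np.linalg.solve(c['intrinsics'],[u,v,1]);o=R@M[:3,3]+s['tool_pos'];return o+r*(z-o[2])/r[2]
E
python3 - <<'E'
from h import *
s=sense();a=cv2.imread('pics/w1.png')
h=cv2.cvtColor(a,cv2.COLOR_BGR2HSV);m=cv2.inRange(h,(50,100,60),(85,255,255))
n,l,st,ce=cv2.connectedComponentsWithStats(m);print([(st[i],ce[i]) for i in range(1,n) if st[i][4]>80])
for u,v,z in [(320,263,185),(322,222,106)]: print(wpix(u,v,z,s))
P=[wpix(u,v,100,s) for u,v in [(281,110),(217,169),(383,226),(364,244)]]
print(np.round(P,1)); d=P[2]-P[0];print(np.degrees(np.arctan2(*-d[1::-1])),np.linalg.norm(d))
E
```

```text
[(array([ 295,  195,   54,   48, 1109], dtype=int32), array([321.48151488, 213.31559964])), (array([ 298,  239,   43,   48, 1628], dtype=int32), array([319.48525799, 262.72051597]))]
[ 575.71052476 -177.30380016  185.        ]
[ 575.08958608 -177.42402459  106.        ]
[[ 648.8 -165.3  100. ]
 [ 620.6 -117.   100. ]
 [ 563.4 -216.9  100. ]
 [ 553.2 -202.3  100. ]]
31.11123624396172 99.75400999811852
```

apply_moves:
  rows:
    - [3.1, -3.1, 8, 0, 0, 0]
    - [0, 0, 25, 0, 0, 0]
    - [0, 0, 25, 0, 0, 0]
    - [0, 0, 20, 0, 0, 0]
    - [0, 0, 10, 0, 0, 0]
  fingers: 60

```text
time: 4.05
tool_pos: [574.7, -177.0, 141.4]
tcp_rot: [-180.0, 0.1, -10.5]
ft_force: [0.4, -1.0, -0.3]
finger_gap: 60.2
grip_force: 0.0
```

apply_moves:
  rows:
    - [0, 0, 0, 0, 0, 0]
    - [0, 0, 0, 0, 0, 0]
    - [0, 0, 0, 0, 0, 0]
    - [0, 0, 0, 0, 0, 0]
    - [0, 0, 0, 0, 0, 0]
  fingers: 10
  grip_force: 50

```text
time: 4.68
tool_pos: [576.2, -177.6, 144.6]
tcp_rot: [180.0, -0.1, -10.5]
ft_force: [-0.4, 0.3, 6.4]
finger_gap: 19.0
grip_force: 49.0
```

apply_moves:
  rows:
    - [0, 0, 0, 0, 0, 0]
    - [0, 0, 0, 0, 0, 0]
    - [0, 0, 0, 0, 0, 0]
    - [0, 0, 0, 0, 0, 0]
    - [0, 0, 0, 0, 0, 0]

```text
time: 5.3
tool_pos: [576.2, -177.7, 144.5]
tcp_rot: [180.0, -0.1, -10.5]
ft_force: [-0.4, -0.2, 4.8]
finger_gap: 18.6
grip_force: 49.0
```

apply_moves:
  rows:
    - [0, 0, -10, 0, 0, 0]
    - [0, 0, -20, 0, 0, 0]
    - [0, 0, -30, 0, 0, 0]
    - [0, 0, -30, 0, 0, 0]
    - [0, 0, -20, 0, 0, 0]

```text
time: 5.92
tool_pos: [576.1, -177.6, 256.4]
tcp_rot: [180.0, -0.2, -10.5]
ft_force: [0.3, -0.4, -0.8]
finger_gap: 19.0
grip_force: 48.8
```

apply_moves:
  rows:
    - [0, -10, 0, 0, 0, 0]
    - [-1, -30, 0, 0, 0, 0]
    - [-2, -44, 0, 0, 0, 0]
    - [-1, -50, 0, 0, 0, 0]
    - [-1, -50, 0, 0, 0, 0]

```text
time: 6.55
tool_pos: [603.3, 6.6, 251.5]
tcp_rot: [180.0, 0.1, -10.5]
ft_force: [0.6, 0.6, -1.4]
finger_gap: 18.8
grip_force: 48.8
```

apply_moves:
  rows:
    - [-1, -50, 0, 0, 0, 0]
    - [-1, -50, 0, 0, 0, 0]
    - [-2, -40, 0, 0, 0, 0]
    - [0, -10, 0, 0, 0, 0]
    - [0, 0, 0, 0, 0, 0]

```text
time: 7.18
tool_pos: [626.7, 153.3, 251.9]
tcp_rot: [179.9, 0.1, -10.4]
ft_force: [-0.1, -0.5, -0.5]
finger_gap: 18.8
grip_force: 48.8
```

```bash
python3 - <<'E'
from h import *
s=sense();print(s['time'],s['tool_pos'],s['tcp_rot'],s['ft_force'],s['finger_gap'])
a,d=eyes.snapshot('wrist');save('w2',a[:,:,:])
for n in ['recess_mouth','button_top','stylus','analyser','grip_mid','trigger_pad']:
  print(n,[(np.round(x['xyz'],1).tolist(),round(x['confidence'],2)) for x in models.place_of(n,'wrist')[:2]])
h=cv2.cvtColor(a,cv2.COLOR_RGB2HSV);m=cv2.inRange(h,(0,150,80),(6,255,255))
n,l,st,ce=cv2.connectedComponentsWithStats(m)
for i in range(1,n):
  if st[i][4]>30: print(st[i],ce[i],wpix(*ce[i],87,s))
E
```

```text
7.175 [626.739543   153.28521868 251.88000592] [ 1.79946243e+02  1.11558254e-01 -1.04142805e+01] [-0.07964509 -0.47890885 -0.48939598] 18.76678065434611
recess_mouth [([625.6, 151.8, 97.9], 0.92)]
button_top [([625.8, 149.5, 89.6], 0.78)]
stylus [([626.9, 151.4, 131.2], 0.6)]
analyser [([639.1, 197.5, 1.7], 0.62)]
grip_mid []
trigger_pad []
[319 201  17  16 220] [327.28181818 208.26818182] [629.19194225 152.08583664  87.        ]
```

View pics/w2.png

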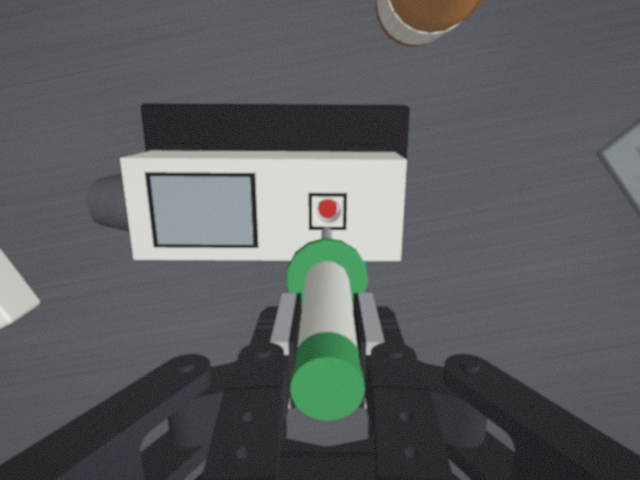

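```bash
python3 - <<'E'
from h import *
s=sense()
print(wpix(328,211.5,95,s)); print(wpix(326.5,229,132.5,s),s['tool_pos'])
a=cv2.imread('pics/w2.png')[180:260,280:380];cv2.imwrite('pics/w2c.png',cv2.resize(a,(800,640)[:1]+(600,),interpolation=cv2.INTER_CUBIC))
E
```

```text
[629.34339475 150.26406133  95.        ]
[626.83872757 151.88914044 132.5       ] [627.53786988 151.69832515 253.43524665]
```

View pics/w2c.png

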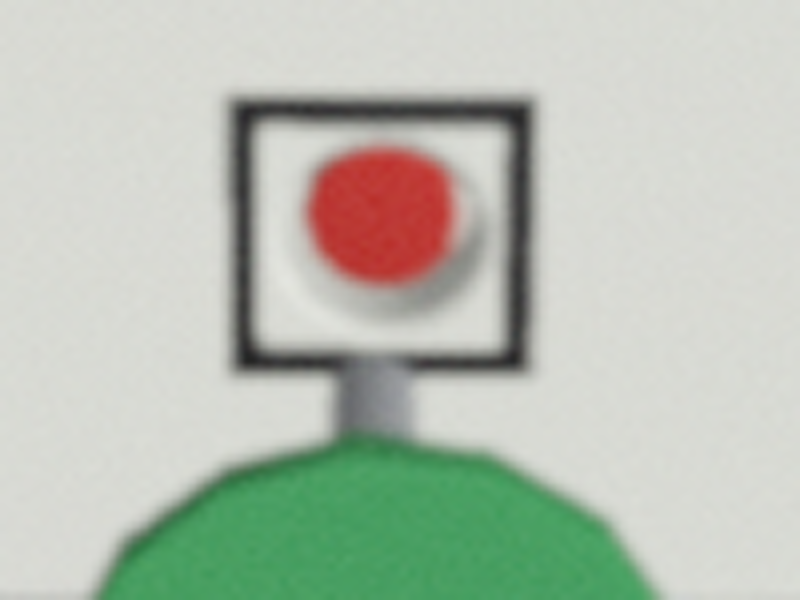

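apply_moves:
  rows:
    - [2.7, 0.8, 0, 0, 0, 0]
    - [0, 0, 15, 0, 0, 0]
    - [0, 0, 15, 0, 0, 0]
    - [0, 0, 8, 0, 0, 0]
    - [0, 0, 0, 0, 0, 0]

```text
time: 8.15
tool_pos: [629.1, 151.4, 213.6]
tcp_rot: [179.9, 0.1, -10.5]
ft_force: [0.3, 0.1, -0.5]
finger_gap: 18.9
grip_force: 48.8
```

apply_moves:
  rows:
    - [0, 0, 3, 0, 0, 0]
    - [0, 0, 2, 0, 0, 0]
    - [0, 0, 2, 0, 0, 0]
    - [0, 0, 1, 0, 0, 0]
    - [0, 0, 0, 0, 0, 0]

```text
time: 8.78
tool_pos: [629.9, 151.4, 207.2]
tcp_rot: [180.0, 0.0, -10.5]
ft_force: [0.3, -0.3, -0.8]
finger_gap: 18.9
grip_force: 48.8
```

```bash
python3 - <<'E'
from h import *
s=sense();print(s['time'],s['tool_pos'],s['ft_force'])
a,d=eyes.snapshot('wrist');save('w3',cv2.resize(a[150:310,227:427],(750,600)))
E
```

```text
8.775 [629.89875973 151.42368445 207.23161252] [ 0.26339165 -0.31440099 -0.76479361]
```

View pics/w3.png

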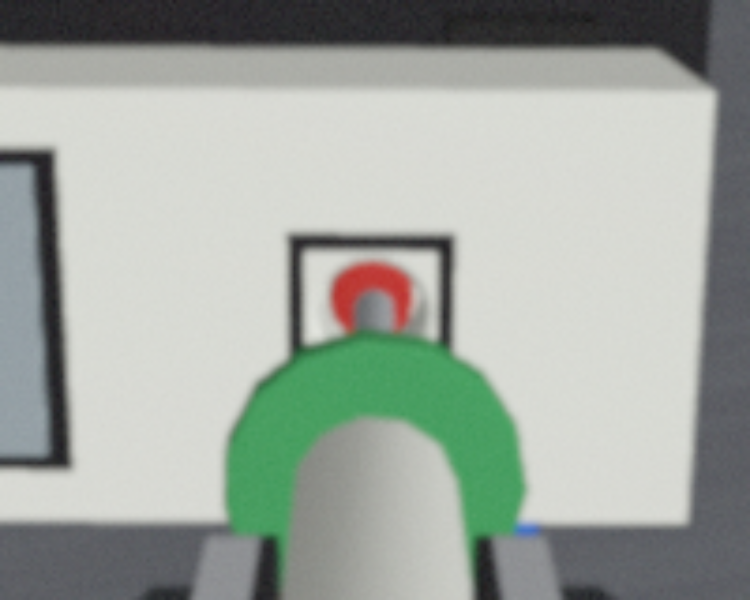

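The tip stands centred over the red button inside the recess, at about (375,300) in the crop. Press now.

apply_moves:
  rows:
    - [0, 0, 2, 0, 0, 0]
    - [0, 0, 1, 0, 0, 0]
    - [0, 0, 1, 0, 0, 0]
    - [0, 0, 0, 0, 0, 0]
    - [0, 0, 0, 0, 0, 0]

```text
time: 9.45
tool_pos: [630.1, 151.5, 203.6]
tcp_rot: [-180.0, -0.0, -10.5]
ft_force: [0.3, 0.6, 3.4]
finger_gap: 18.4
grip_force: 49.1
```

apply_moves:
  rows:
    - [0, 0, 1, 0, 0, 0]
    - [0, 0, 1, 0, 0, 0]
    - [0, 0, 0.5, 0, 0, 0]
    - [0, 0, 0, 0, 0, 0]
    - [0, 0, 0, 0, 0, 0]

```text
time: 10.07
tool_pos: [630.0, 151.4, 200.9]
tcp_rot: [-180.0, -0.0, -10.5]
ft_force: [0.1, 0.0, 4.2]
finger_gap: 18.5
grip_force: 49.3
```

apply_moves:
  rows:
    - [0, 0, 0.6, 0, 0, 0]
    - [0, 0, 0.6, 0, 0, 0]
    - [0, 0, 0, 0, 0, 0]
    - [0, 0, 0, 0, 0, 0]
    - [0, 0, 0, 0, 0, 0]

```text
time: 10.7
tool_pos: [630.2, 151.4, 200.4]
tcp_rot: [-180.0, -0.1, -10.5]
ft_force: [-0.5, 0.6, 7.2]
finger_gap: 19.2
grip_force: 49.5
```

apply_moves:
  rows:
    - [0, 0, 0.7, 0, 0, 0]
    - [0, 0, 0, 0, 0, 0]
    - [0, 0, 0, 0, 0, 0]
    - [0, 0, 0, 0, 0, 0]
    - [0, 0, 0, 0, 0, 0]

```text
time: 11.32
tool_pos: [630.5, 151.4, 200.3]
tcp_rot: [-180.0, -0.1, -10.5]
ft_force: [-0.4, -0.4, 10.3]
finger_gap: 18.7
grip_force: 49.9
```

apply_moves:
  rows:
    - [0, 0, 0, 0, 0, 0]
    - [0, 0, 0, 0, 0, 0]
    - [0, 0, 0, 0, 0, 0]
    - [0, 0, -3, 0, 0, 0]
    - [0, 0, -5, 0, 0, 0]

```text
time: 11.95
tool_pos: [629.8, 151.4, 206.7]
tcp_rot: [180.0, 0.0, -10.5]
ft_force: [-0.1, 0.1, 0.6]
finger_gap: 19.0
grip_force: 49.1
```

apply_moves:
  rows:
    - [0, 0, -8, 0, 0, 0]
    - [0, 0, -13, 0, 0, 0]
    - [0, 0, -15, 0, 0, 0]
    - [0, 0, -10.4, 0, 0, 0]
    - [0, 0, 0, 0, 0, 0]

```text
time: 12.58
tool_pos: [630.7, 151.5, 255.1]
tcp_rot: [-179.9, -0.1, -10.5]
ft_force: [0.2, 0.1, -0.9]
finger_gap: 19.2
grip_force: 49.1
```

apply_moves:
  rows:
    - [0, 10, 0, 0, 0, 0]
    - [1, 40, 0, 0, 0, 0]
    - [1, 50, 0, 0, 0, 0]
    - [1, 50, 0, 0, 0, 0]
    - [1, 50, 0, 0, 0, 0]

```text
time: 13.2
tool_pos: [596.3, -48.0, 252.4]
tcp_rot: [180.0, 0.1, -10.5]
ft_force: [0.1, -0.6, 0.3]
finger_gap: 18.8
grip_force: 49.1
```

apply_moves:
  rows:
    - [1, 50, 0, 0, 0, 0]
    - [1.3, 50, 0, 0, 0, 0]
    - [0, 23.2, 0, 0, 0, 0]
    - [0, 10, 0, 0, 0, 0]
    - [0, 0, 0, 0, 0, 0]

```text
time: 13.82
tool_pos: [575.0, -177.6, 252.8]
tcp_rot: [-180.0, 0.0, -10.5]
ft_force: [-0.5, 1.0, -1.1]
finger_gap: 18.9
grip_force: 49.1
```

apply_moves:
  rows:
    - [0, 0, 0, 0, 0, 0]
    - [0, 0, 15, 0, 0, 0]
    - [0, 0, 8, 0, 0, 0]
    - [0, 0, 0, 0, 0, 0]
    - [0, 0, 0, 0, 0, 0]

```text
time: 14.45
tool_pos: [575.5, -177.2, 230.3]
tcp_rot: [-180.0, 0.0, -10.5]
ft_force: [-0.4, -0.3, 0.3]
finger_gap: 18.6
grip_force: 49.1
```

```bash
python3 - <<'E'
from h import *
s=sense();print(s['time'],s['tool_pos'],s['tcp_rot'],s['ft_force'])
a,d=eyes.snapshot('wrist');save('w4',a)
print(wpix(328,229,s['tool_pos'][2]-119.5,s))
E
```

```text
14.45 [ 575.47039407 -177.21263929  230.31119554] [-1.79996935e+02  4.17136905e-03 -1.04839826e+01] [-0.3697142  -0.26213182  0.34559733]
[ 574.95606482 -178.03909036  110.81119554]
```

View pics/w4.png

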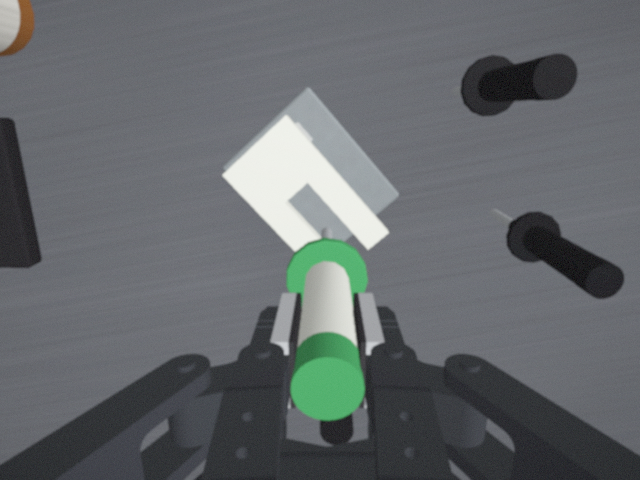

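```bash
python3 - <<'E'
from h import *
s=sense()
P={k:wpix(*k,100,s) for k in [(287,115),(222,175),(388,232),(369,250),(298,251),(289,201),(308,184)]}
for k,v in P.items(): print(k,v.round(1)[:2])
d=P[(388,232)]-P[(287,115)];d/=np.linalg.norm(d);n=np.array([-d[1],d[0],0])
print('yaw',np.degrees(np.arctan2(-d[1],-d[0])))
t=wpix(327,230,s['tool_pos'][2]-119.5,s)
for k,v in P.items(): print(k,'perp offset vs tip',((v-t)@n).round(1),'along',((v-t)@d).round(1))
E
```

```text
(287, 115) [ 649.1 -166. ]
(222, 175) [ 620.3 -116.9]
(388, 232) [ 562.6 -217. ]
(369, 250) [ 552.3 -202.5]
(298, 251) [ 560.5 -154.7]
(289, 201) [ 595.6 -155.9]
(308, 184) [ 604.4 -170.4]
yaw 30.519335707313648
(287, 115) perp offset vs tip 28.0 along -69.9
(222, 175) perp offset vs tip -28.9 along -70.1
(388, 232) perp offset vs tip 28.0 along 30.4
(369, 250) perp offset vs tip 10.2 along 31.9
(298, 251) perp offset vs tip -26.7 along 0.6
(289, 201) perp offset vs tip -7.9 along -29.0
(308, 184) perp offset vs tip 9.1 along -29.2
```

```bash
python3 -c "
import cv2
a=cv2.imread('pics/w4.png')[90:270,210:410];cv2.imwrite('pics/w4c.png',cv2.resize(a,(660,594),interpolation=cv2.INTER_CUBIC))"
```

```text
(no output)
```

View pics/w4c.png

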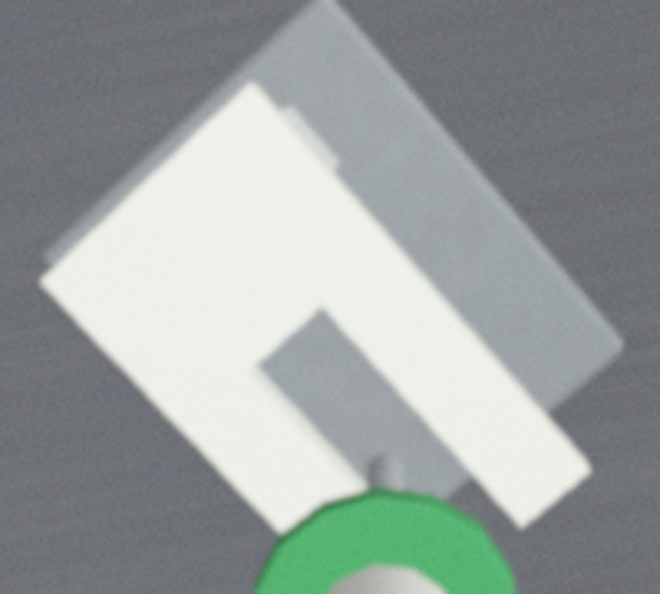

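Tip is centred in the slot (edges ±8 to 10 mm). Lower and release.

apply_moves:
  rows:
    - [0, 0, 15, 0, 0, 0]
    - [0, 0, 18, 0, 0, 0]
    - [0, 0, 18, 0, 0, 0]
    - [0, 0, 15, 0, 0, 0]
    - [0, 0, 0, 0, 0, 0]

```text
time: 15.12
tool_pos: [574.2, -176.8, 161.9]
tcp_rot: [-180.0, 0.2, -10.5]
ft_force: [-0.5, 0.1, -0.4]
finger_gap: 19.0
grip_force: 49.1
```

apply_moves:
  rows:
    - [0, 0, 10, 0, 0, 0]
    - [0, 0, 6, 0, 0, 0]
    - [0, 0, 3, 0, 0, 0]
    - [0, 0, 0.5, 0, 0, 0]
    - [0, 0, 0, 0, 0, 0]

```text
time: 15.75
tool_pos: [575.6, -177.4, 145.1]
tcp_rot: [180.0, -0.0, -10.5]
ft_force: [-0.1, -0.3, -1.4]
finger_gap: 18.7
grip_force: 49.1
```

apply_moves:
  rows:
    - [0, 0, 0.5, 0, 0, 0]
    - [0, 0, 0.4, 0, 0, 0]
    - [0, 0, 0.3, 0, 0, 0]
    - [0, 0, 0, 0, 0, 0]
    - [0, 0, 0, 0, 0, 0]

```text
time: 16.38
tool_pos: [575.8, -177.5, 144.6]
tcp_rot: [180.0, -0.1, -10.5]
ft_force: [-2.2, 0.6, 6.0]
finger_gap: 19.0
grip_force: 49.4
```

apply_moves:
  rows:
    - [0, 0, 0, 0, 0, 0]
    - [0, 0, 0, 0, 0, 0]
    - [0, 0, 0, 0, 0, 0]
    - [0, 0, 0, 0, 0, 0]
    - [0, 0, 0, 0, 0, 0]
  fingers: 60
  grip_force: 20

```text
time: 17.0
tool_pos: [575.4, -177.3, 143.5]
tcp_rot: [-180.0, 0.0, -10.5]
ft_force: [-0.2, -0.8, -0.5]
finger_gap: 60.0
grip_force: 0.0
```

apply_moves:
  rows:
    - [0, 0, -10, 0, 0, 0]
    - [0, 0, -25, 0, 0, 0]
    - [0, 0, -30, 0, 0, 0]
    - [0, 0, -20, 0, 0, 0]
    - [0, 0, 0, 0, 0, 0]

```text
time: 17.62
tool_pos: [576.6, -177.9, 231.2]
tcp_rot: [179.9, -0.2, -10.5]
ft_force: [0.3, -0.0, -1.4]
finger_gap: 59.8
grip_force: 0.0
```

```bash
python3 - <<'E'
from h import *
s=sense();print(s['time'],s['tool_pos'],s['tcp_rot'],s['ft_force'])
a,d=eyes.snapshot('wrist');save('w5',a)
h=cv2.cvtColor(a,cv2.COLOR_RGB2HSV);m=cv2.inRange(h,(50,100,60),(85,255,255))
n,l,st,ce=cv2.connectedComponentsWithStats(m)
print([(st[i],ce[i]) for i in range(1,n) if st[i][4]>80])
e=eyes.get_calibration('top');eyes.snapshot('side');eyes.snapshot('top')
for c in ['side','top']:print([(np.round(x['xyz'],1).tolist(),round(x['confidence'],2)) for x in models.place_of('stylus',c)[:3]])
E
```

```text
17.625 [ 576.63772869 -177.86279078  231.17762369] [179.94881638  -0.24420763 -10.49649513] [ 0.31890043 -0.04581886 -1.39267088]
[(array([ 300,  203,   54,   46, 1089], dtype=int32), array([325.81634527, 221.36822773])), (array([ 305,  249,   43,   48, 1610], dtype=int32), array([325.84596273, 272.5068323 ]))]
[([469.3, -162.8, 1.2], 0.91), ([572.7, -175.8, 22.6], 0.87), ([645.7, -296.1, -2.6], 0.68)]
[([462.2, -163.9, 2.1], 0.56), ([575.2, -175.7, 28.7], 0.52), ([531.4, -322.8, 3.5], 0.49)]
```

View pics/w5.png

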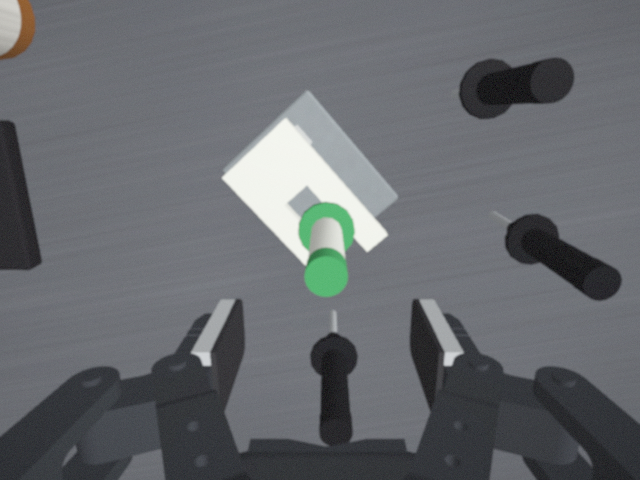

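The stylus hangs upright in the fork again: cap at (326,273), collar at (326,228), clear of the fingers. Next, the trigger.

apply_moves:
  rows:
    - [-4, -10, 0, 0, 0, 0]
    - [-12, -38, 0, 0, 0, 0]
    - [-16, -50, 0, 0, 0, 0]
    - [-16, -50, 0, 0, 0, 0]
    - [-16, -50, 0, 0, 0, 0]
  fingers: 85

```text
time: 18.5
tool_pos: [547.7, 31.1, 228.2]
tcp_rot: [-180.0, 0.0, -10.5]
ft_force: [1.0, 0.3, -0.5]
finger_gap: 85.0
grip_force: 0.0
```

apply_moves:
  rows:
    - [-16, -50, 0, 0, 0, 0]
    - [-14, -45, 0, 0, 0, 0]
    - [-11.2, -30.3, 0, 0, 0, 0]
    - [0, 0, 30, 0, 0, 0]
    - [0, 0, 20, 0, 0, 0]

```text
time: 19.12
tool_pos: [529.7, 160.5, 176.8]
tcp_rot: [180.0, 0.1, -10.4]
ft_force: [0.6, 0.1, 0.2]
finger_gap: 84.6
grip_force: 0.0
```

apply_moves:
  rows:
    - [0, 0, 10, 0, 0, 0]
    - [0, 0, 0, 0, 0, 0]
    - [0, 0, 0, 0, 0, 0]
    - [0, 0, 0, 0, 0, 0]
    - [0, 0, 0, 0, 0, 0]

```text
time: 19.75
tool_pos: [531.3, 159.7, 169.3]
tcp_rot: [-180.0, -0.1, -10.5]
ft_force: [0.1, 0.1, 0.1]
finger_gap: 85.0
grip_force: 0.0
```

```bash
python3 - <<'E'
from h import *
s=sense();print(s['time'],s['tool_pos'],s['tcp_rot'],s['finger_gap'])
a,d=eyes.snapshot('wrist');save('w6',a)
h=cv2.cvtColor(a,cv2.COLOR_RGB2HSV)
R=Ro.from_euler('xyz',s['tcp_rot'],degrees=True).as_matrix()
for nm,lo,hi,z in [('blue',(105,120,60),(125,255,255),85.5),('orange',(8,150,100),(18,255,255),80.5)]:
  m=cv2.inRange(h,lo,hi);n,l,st,ce=cv2.connectedComponentsWithStats(m);i=1+st[1:,4].argmax();print(nm,st[i])
  for v in range(st[i][1]+8,st[i][1]+st[i][3]-8,15):
    x=np.flatnonzero(l[v]==i)
    if len(x): print(v,[(R.T@(wpix(u,v,z,s)-s['tool_pos']))[:2].round(1).tolist() for u in (x[0]-.5,x[-1]+.5)])
E
```

```text
19.75 [531.33792608 159.66465249 169.30713264] [-1.79973548e+02 -6.29071835e-02 -1.05085030e+01] 85.01732957424073
blue [  306   139    60   188 10371]
147 [[54.5, -10.6], [54.4, 20.5]]
162 [[46.6, -11.2], [46.6, 19.6]]
177 [[38.7, -11.3], [38.6, 19.8]]
192 [[30.5, -11.5], [30.5, 20.0]]
207 [[22.2, -11.6], [22.2, 19.7]]
222 [[13.7, -11.7], [13.7, 19.9]]
237 [[5.0, -11.3], [5.0, 19.5]]
252 [[-3.8, -11.4], [-3.9, 19.7]]
267 [[-12.9, -11.5], [-12.9, 19.3]]
282 [[-22.1, -11.7], [-22.2, 19.5]]
297 [[-31.6, -11.8], [-31.6, 19.2]]
312 [[-41.3, -12.5], [-41.3, 19.4]]
orange [ 260  161   41  116 2010]
169 [[42.3, -25.1], [42.3, -14.8]]
184 [[34.1, -27.1], [34.0, -16.6]]
199 [[25.6, -29.0], [25.6, -19.0]]
214 [[17.1, -31.0], [17.1, -20.9]]
229 [[8.3, -33.1], [8.3, -23.4]]
244 [[-0.6, -35.7], [-0.7, -25.4]]
259 [[-9.8, -37.9], [-9.8, -28.0]]
```

View pics/w6.png

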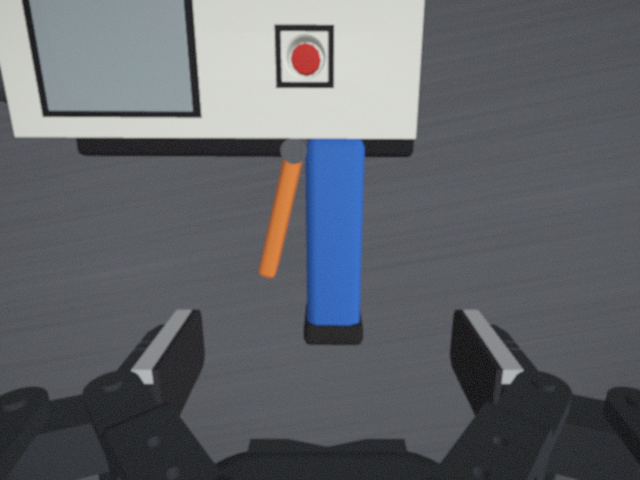

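Grip spans tool y −11.5 to +19.6 and the trigger's outer face at the pad is −35.6. Shift −1.5 and descend.

apply_moves:
  rows:
    - [0, -1.5, 10, 0, 0, 0]
    - [0, 0, 30, 0, 0, 0]
    - [0, 0, 20, 0, 0, 0]
    - [0, 0, 10, 0, 0, 0]
    - [0, 0, 0, 0, 0, 0]

```text
time: 20.42
tool_pos: [530.6, 161.1, 97.7]
tcp_rot: [180.0, 0.1, -10.5]
ft_force: [-0.8, -1.1, 0.2]
finger_gap: 84.7
grip_force: 0.0
```

apply_moves:
  rows:
    - [0, 0, 20, 0, 0, 0]
    - [0, 0, 20, 0, 0, 0]
    - [0, 0, 11, 0, 0, 0]
    - [0, 0, 0, 0, 0, 0]
    - [0, 0, 0, 0, 0, 0]

```text
time: 21.05
tool_pos: [531.5, 161.3, 48.0]
tcp_rot: [-180.0, -0.0, -10.5]
ft_force: [-0.3, 0.7, 0.5]
finger_gap: 85.0
grip_force: 0.0
```

apply_moves:
  rows:
    - [0, 0, 0, 0, 0, 0]
    - [0, 0, 0, 0, 0, 0]
    - [0, 0, 0, 0, 0, 0]
    - [0, 0, 0, 0, 0, 0]
    - [0, 0, 0, 0, 0, 0]
  fingers: 35
  grip_force: 25

```text
time: 21.68
tool_pos: [532.0, 161.6, 49.0]
tcp_rot: [-179.9, -0.1, -10.5]
ft_force: [-1.9, 2.0, 7.3]
finger_gap: 43.4
grip_force: 26.8
```

apply_moves:
  rows:
    - [0, 0, 0, 0, 0, 0]
    - [0, 0, 0, 0, 0, 0]
    - [0, 0, 0, 0, 0, 0]
    - [0, 0, 0, 0, 0, 0]
    - [0, 0, 0, 0, 0, 0]

```text
time: 22.3
tool_pos: [532.0, 161.6, 49.0]
tcp_rot: [-179.9, -0.1, -10.5]
ft_force: [-1.8, 2.1, 7.3]
finger_gap: 43.1
grip_force: 26.8
```

Gap 43 mm at 27 N means the trigger is fully squeezed. I squeeze a little firmer for a moment, then let go and back off.

apply_moves:
  rows:
    - [0, 0, 0, 0, 0, 0]
    - [0, 0, 0, 0, 0, 0]
    - [0, 0, 0, 0, 0, 0]
    - [0, 0, 0, 0, 0, 0]
    - [0, 0, 0, 0, 0, 0]
  grip_force: 40

```text
time: 22.92
tool_pos: [532.0, 161.4, 49.1]
tcp_rot: [-180.0, -0.1, -10.5]
ft_force: [-3.9, 0.5, 8.0]
finger_gap: 42.3
grip_force: 40.1
```

apply_moves:
  rows:
    - [0, 0, 0, 0, 0, 0]
    - [0, 0, 0, 0, 0, 0]
    - [0, 0, 0, 0, 0, 0]
    - [0, 0, 0, 0, 0, 0]
    - [0, 0, 0, 0, 0, 0]
  fingers: 85

```text
time: 23.55
tool_pos: [531.0, 161.0, 47.5]
tcp_rot: [180.0, 0.0, -10.5]
ft_force: [0.4, -0.3, 0.1]
finger_gap: 85.0
grip_force: 0.0
```

apply_moves:
  rows:
    - [0, 0, 0, 0, 0, 0]
    - [0, 0, -10, 0, 0, 0]
    - [0, 0, -30, 0, 0, 0]
    - [0, 0, -40, 0, 0, 0]
    - [0, 0, -40, 0, 0, 0]

```text
time: 24.18
tool_pos: [531.1, 161.1, 169.5]
tcp_rot: [-180.0, -0.0, -10.5]
ft_force: [0.4, 0.7, 1.0]
finger_gap: 85.2
grip_force: 0.0
```

apply_moves:
  rows:
    - [0, 0, -40, 0, 0, 0]
    - [0, 0, -30, 0, 0, 0]
    - [0, 0, 0, 0, 0, 0]
    - [0, 0, 0, 0, 0, 0]
    - [0, 0, 0, 0, 0, 0]

```text
time: 24.8
tool_pos: [530.3, 161.0, 235.9]
tcp_rot: [179.9, 0.1, -10.5]
ft_force: [0.3, 0.1, -0.4]
finger_gap: 85.6
grip_force: 0.0
```

```bash
python3 - <<'E'
from h import *
s=sense();print(s['time'],s['tool_pos'],s['ft_force'],s['finger_gap'])
a,_=eyes.snapshot('side');b,_=eyes.snapshot('wrist')
save('end',cv2.resize(np.hstack([a,b]),(800,300)))
for n in ['stylus','trigger_pad']:print([(np.round(x['xyz'],1).tolist(),round(x['confidence'],2)) for x in models.place_of(n,'side')[:4]])
E
```

```text
24.8 [530.30967074 160.98164605 235.93058617] [ 0.26283881  0.08688944 -0.39637119] 85.59660024205832
[([645.0, -298.0, -5.2], 0.71), ([532.5, -323.6, -0.7], 0.68), ([572.0, -176.9, 22.6], 0.59)]
[([535.7, 188.6, 69.1], 0.46)]
```

View pics/end.png

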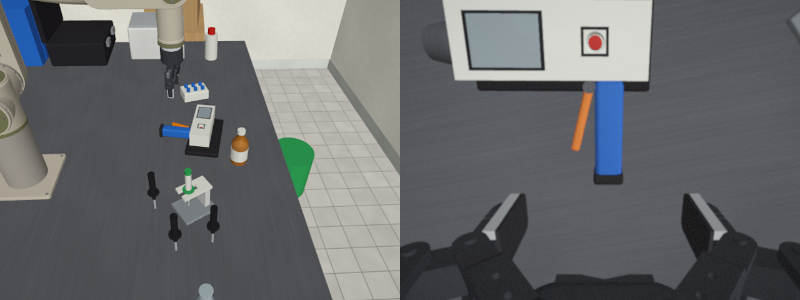

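The stylus hangs in the fork (188,185). The trigger is back at rest (582,120), the button is up (595,42), and nothing else has moved.

```bash
python3 -c "
from bench import job;print(job.hand_in())"
```

```text
the job is handed in; nothing more can be done
None
```

I pressed the button fully down with the stylus and let it spring back, hung the stylus back in its fork, then squeezed the trigger fully and released it; the job was handed in at about 25 s, with no verdict returned.

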